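# Check bottle caps on the railed bench shelf and set the loose one aside

### The job

First give the cap of each of the three bottles on the shelf a twist clockwise, about an eighth of a turn: a sound cap binds after a few degrees, the loose one keeps turning. Then grip the bottle with the loose cap by its body, not its cap, lift it up over the shelf's front rail without knocking the rail, and set it down upright in the rework tray. Leave the two sound bottles standing on the shelf, tip no bottle over, and do not disturb the multimeter, solder reel and screwdriver.

Things in the scene. Friction and masses are not known exactly. Their poses are not given: they have to be found in the camera images.
- shelf: Fixed low bench shelf standing on the bench, 130 mm deep (its x), 440 mm long (its y), dark steel end plates 110 mm high, grey board whose upper face is 60 mm above the bench, rear plate reaching 50 mm above the board. Origin on the bench under its centre; its -x side is the open front, towards the robot, closed only by the retaining rail.
- shelf_board (a point): Point on the upper face of the shelf's board, at its centre, axes as the shelf's.
- rail: Fixed round steel retaining rail, 10 mm thick, along the whole front of the shelf (its y). Origin at the middle of the bar, 60 mm in front of the shelf's centre and 40 mm above the board; the bar's top is 45 mm above the board.
- tray: Fixed open square aluminium rework tray standing on the bench, 132 x 132 mm outside, 30 mm high, walls and floor 5 mm. Origin under its centre, on the bench.
- tray_in (a point): Centre of the rework tray's inner floor, 5 mm above the bench.
- bottle_a_mid (a point): One of three outwardly identical white plastic bottles standing loose on the shelf: 62 mm diameter, 130 mm high over the cap, about 0.3 kg. Straight cylinder up to 92 mm above its underside, narrow shoulder to 98 mm, thin neck to 104 mm, then the cap. This point is on its axis, 65 mm above its underside; z points up through the cap; x points to a small black nib on the shoulder. The bottle stands free, so it turns along on the board when its cap binds.
- cap_a_top (a point): Centre of the top face of that bottle's round grey ridged screw cap, 46 mm diameter, 26 mm high, 130 mm above the bottle's underside. A black bar 44 mm long and 4 mm high lies across the top, along x; as found, it lines up with the nib on the shoulder.
- cap_a (a joint): Turn of that cap on its bottle in rad, 0 as found, growing as it is turned clockwise seen from above (to tighten); it cannot turn the other way. It stays where it is left. A sound cap binds after 0.14 rad (8 degrees), a loose one turns freely to 3 rad; both turn very lightly until then. Exactly one of the three is loose.
- bottle_b_mid (a point): One of three outwardly identical white plastic bottles standing loose on the shelf: 62 mm diameter, 130 mm high over the cap, about 0.3 kg. Straight cylinder up to 92 mm above its underside, narrow shoulder to 98 mm, thin neck to 104 mm, then the cap. This point is on its axis, 65 mm above its underside; z points up through the cap; x points to a small black nib on the shoulder. The bottle stands free, so it turns along on the board when its cap binds.
- cap_b_top (a point): Centre of the top face of that bottle's round grey ridged screw cap, 46 mm diameter, 26 mm high, 130 mm above the bottle's underside. A black bar 44 mm long and 4 mm high lies across the top, along x; as found, it lines up with the nib on the shoulder.
- cap_b (a joint): Turn of that cap on its bottle in rad, 0 as found, growing as it is turned clockwise seen from above (to tighten); it cannot turn the other way. It stays where it is left. A sound cap binds after 0.14 rad (8 degrees), a loose one turns freely to 3 rad; both turn very lightly until then. Exactly one of the three is loose.
- bottle_c_mid (a point): One of three outwardly identical white plastic bottles standing loose on the shelf: 62 mm diameter, 130 mm high over the cap, about 0.3 kg. Straight cylinder up to 92 mm above its underside, narrow shoulder to 98 mm, thin neck to 104 mm, then the cap. This point is on its axis, 65 mm above its underside; z points up through the cap; x points to a small black nib on the shoulder. The bottle stands free, so it turns along on the board when its cap binds.
- cap_c_top (a point): Centre of the top face of that bottle's round grey ridged screw cap, 46 mm diameter, 26 mm high, 130 mm above the bottle's underside. A black bar 44 mm long and 4 mm high lies across the top, along x; as found, it lines up with the nib on the shoulder.
- cap_c (a joint): Turn of that cap on its bottle in rad, 0 as found, growing as it is turned clockwise seen from above (to tighten); it cannot turn the other way. It stays where it is left. A sound cap binds after 0.14 rad (8 degrees), a loose one turns freely to 3 rad; both turn very lightly until then. Exactly one of the three is loose.
- meter_mid (a point): Bystander: black hand multimeter lying on the bench, 150 x 75 x 32 mm, long side along x; point at its centre, 16 mm above the bench.
- reel_mid (a point): Bystander: metal solder reel standing on its flange, 64 mm diameter, 58 mm high; point at its centre.
- driver_grip (a point): Bystander: screwdriver 190 mm long lying on the bench behind the shelf; point on its handle.
- bottle_a: The same bottle; origin at the centre of its underside, axes as its mid point's.
- bottle_b: The same bottle; origin at the centre of its underside, axes as its mid point's.
- bottle_c: The same bottle; origin at the centre of its underside, axes as its mid point's.

How it is judged:
By the outcome, as a careful person would: the job done as asked, in the order asked, and still so for the second after the job is handed in, with the robot touching nothing.
It also fails if it takes over 61 s, if anything falls off the work surface, if the arm or the gripper's body presses on something with over 40 N, if the wrist force passes 120 N, or if a joint passes its speed limit or range.

### The arm

A 6-joint arm with a two-finger parallel gripper is mounted at the origin on the work surface. World frame = base frame: x ahead of the robot, y to its left, z up, the work surface at z = 0. Lengths are in m, angles in rad, forces in N, time in s.
With the tool pointing down it reaches from about 0.35 to 0.775 m from the base axis. Payload 7.3 kg.
Tool frame: the origin (TCP) lies at the very end of the fingers, on their centre line; the grasp point (between the pads) lies 19 mm behind it (pinch_z is the distance from the TCP to the grasp point, in m); z points along the fingers, y is the line along which they close (so a half turn about z gives the same grasp; the last joint's range is limited). The gripper opens to 92 mm and grips with 3 to 60 N. Pads are 19 mm wide; open, the fingers measure 130 mm over their backs; the gripper's body (75 mm by 190 mm) begins 47 mm behind the grasp point.
Start: joints at [-1.324, 0.342, 1.524, -0, 1.275, -0.146], TCP at [0.201, -0.485, 0.194] pointing down, gripper open.
Joint ranges: [-2.53, 2.53], [-0.77, 2.02], [0.04, 2.7], [-1, 4.14], [0.28, 2.66], [-3.11, 3.11]. Speed limits (rad/s): [2.57, 2.57, 3.14, 3.14, 3.14, 3.14].

### API

Orientations are given as [roll, pitch, yaw] about the fixed x, y, z axes, in that order (R = Rz(yaw) Ry(pitch) Rx(roll)).
In Python, from cell import * gives the robot as it stands.
- The arm moves only by the tool arm_command, never from a script. Its arguments are lists of equal length, an entry for each row: "fingers": the gripper command: -1 is fully open, 1 is shut, values between are in proportion; "travel": the shift along the tool's x, y, z in m, a list of three; "dr": the turn, a rotation vector about the tool's x, y, z in degrees, a list of three. In form: {"fingers": [fingers, ...], "travel": [[x, y, z], ...], "dr": [[wx, wy, wz], ...]}. A call has 1 to 8 rows; each row is the pose to reach, as a shift and turn from the pose commanded when the call began, along the tool's axes at that moment; what a row does not reach only later rows make up. A row lasts 1/12 s, in which the tool goes at most 41.7 mm and 7.16 degrees, less where a joint would pass 70% of its speed; a pose out of reach is approached as far as the arm can. A call with a gripper value outside its range is refused whole. The fingers move at their own pace and stop on an object; "squeeze" is the grip in N (left out, the last holds). Time passes only in rows, so rows that repeat a pose let the fingers close. It gives the time, the measured TCP pose, the force, the opening and the grip force at its end, in the units of the state.
- observe(): the state, without advancing time (a new reading comes with each control period).
- read_camera(name): name is "scene" or "top" or "wrist"; returns a dict with "color" (400x640x3 uint8, blue, green, red), "z_map" (400x640 float32, m along the optical axis (not along the pixel's ray), 0 where there is no reading), "fx", "fy", "cx", "cy" (pixels), "R" (3x3) and "t" (3): a world point X has camera coordinates R X + t. Camera axes: x right, y down, z forward; pixel columns grow to the right and rows downward; lengths in m; the calibration is good to about 2 mm. A picture is of the moment at which its call begins.
- hand_in(): hands the job in; it is judged then, once.
The state is a dict: "time": time; "qpos": joint angles; "qvel": joint speeds; "joint_efforts": joint torques, N m; "tool_pos": TCP position; "tool_rot": TCP orientation; "contact_force": force on the tool from outside, world axes, zero at the start; "torque": the same for the moment, N m; "opening": finger opening in m; "grip_force": force on a finger pad.
Only numpy, scipy, OpenCV 4.12 (cv2) and the standard library are available. Lean on these libraries where they do the work, as an engineer would, in place of code of your own. Each camera call takes 0.05 s, during which the arm holds its last target. There are 200 camera calls.

## Working session

There is one attempt and no reset: what is moved stays moved. The work goes in short steps, Python scripts to look and compute and a tool call to move; the robot and the scene stay as the last step left them, time stands still between calls to the robot, and variables do not carry over. Pictures are saved under pics/ and viewed, at most 12 in all, crops included, and the job is handed in when it is done.

Besides the shell and the picture viewer there is one more tool, called after "Request:" by a JSON object that holds its "name" and its "arguments". arm_command: Moves the arm, as the interface text tells. Its arguments: {"type":"object","properties":{"fingers":{"type":"array","items":{"type":"number"}},"travel":{"type":"array","items":{"type":"array","items":{"type":"number"}}},"dr":{"type":"array","items":{"type":"array","items":{"type":"number"}}},"squeeze":{"type":"number"}},"required":["fingers","travel","dr"]}

```bash
mkdir -p pics; ls; python3 - <<'E'
from cell import *
import cv2
o=observe()
for k in o: print(k,o[k])
for n in("scene","top"):
    c=read_camera(n); cv2.imwrite(f"pics/{n}0.png",c["color"]); print(n,c["R"],c["t"],c["fx"],c["cx"],c["cy"])
E
```

```text
pics
time 0.0
qpos [-1.32401038e+00  3.42711611e-01  1.52503471e+00 -7.92796963e-07
  1.27540297e+00 -1.46013479e-01]
qvel [ 0.00082947  0.00142679 -0.00125477 -0.0009025   0.00143971  0.00163032]
joint_efforts [ 4.61904147e-04 -4.31244600e+01 -2.44222981e+01  7.17033679e-02
  5.58319024e-02 -1.39470981e-04]
tool_pos [ 0.20085567 -0.48455207  0.1930446 ]
tool_rot [-3.14005247e+00 -2.25733789e-04  3.92799487e-01]
contact_force [ 0.16053549  0.16133407 -0.22889699]
torque [-0.00985652  0.02848183 -0.03266056]
grip_force 0.0
opening 0.09160083506138661
scene [[-0.85094798  0.52509701 -0.01267545]
 [ 0.4570433   0.72833966 -0.51052205]
 [-0.25884156 -0.44022094 -0.85977123]] [ 0.50784861 -0.21491348  1.49161533] 380.7554407739708 319.7354476222917 197.33881360107466
top [[-0.02852209 -0.99958936 -0.0027586 ]
 [-0.99090958  0.02863718 -0.13144628]
 [ 0.13147131 -0.0010156  -0.99131946]] [0.03323803 0.63351206 1.56337813] 498.0114871815144 326.12268673368465 195.74985823607514
```

View pics/top0.png

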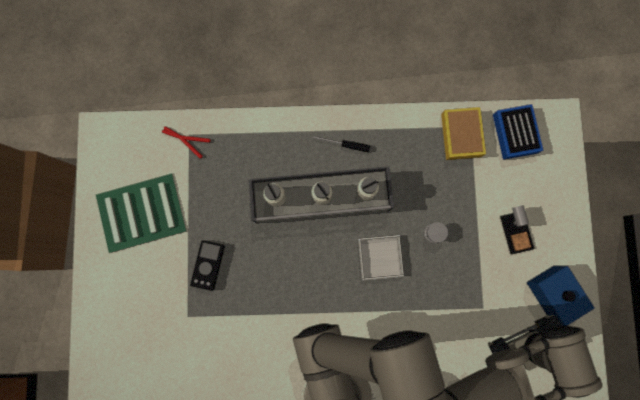

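View pics/scene0.png

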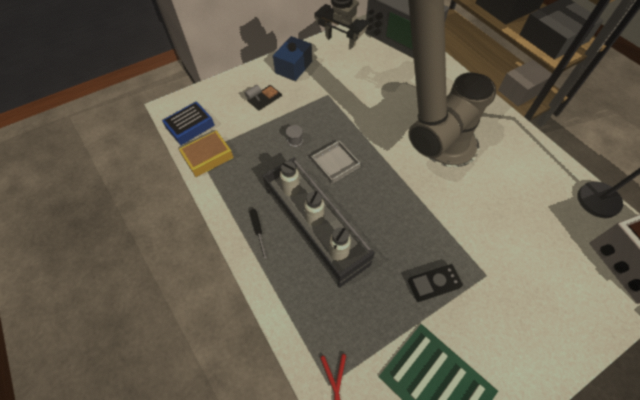

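The top view shows three capped bottles at about (273,192), (321,191) and (369,187), the tray at (381,257) and the reel at (436,232). I'll enlarge it and compute positions.

```bash
cat > h.py <<'E'
import numpy as np, cv2
from cell import *
def pix2w(c,u,v,z=None):
    "pixel to world on plane z (or by depth)"
    R,t=np.array(c["R"]),np.array(c["t"])
    d=R.T@np.array([(u-c["cx"])/c["fx"],(v-c["cy"])/c["fy"],1.]); o=-R.T@t
    s=(z-o[2])/d[2] if z is not None else c["z_map"][int(round(v)),int(round(u))]
    return o+s*d
E
python3 - <<'E'
from h import *
c=read_camera("top"); im=c["color"]
cv2.imwrite("pics/top1.png",cv2.resize(im[160:290,240:400],None,fx=5,fy=5,interpolation=cv2.INTER_CUBIC)[:600])
# points cloud at cap top heights
H,W=c["z_map"].shape
uu,vv=np.meshgrid(np.arange(W),np.arange(H)); zm=c["z_map"]
P=np.stack([(uu-c["cx"])/c["fx"]*zm,(vv-c["cy"])/c["fy"]*zm,zm],-1)
X=(P-np.array(c["t"]))@np.array(c["R"])
np.save("X.npy",X)
m=(X[...,2]>.178)&(X[...,2]<.205)&(vv<230)&(vv>150)&(uu>240)&(uu<400)
n,l,s,ce=cv2.connectedComponentsWithStats(m.astype(np.uint8))
for i in range(1,n):
    if s[i,4]>20:
        q=X[l==i]; print(s[i],ce[i],q.mean(0),q.min(0),q.max(0))
E
```

```text
[362 177  16  16 197] [369.24873096 184.54822335] [ 0.64386618 -0.11202005  0.19106381] [ 0.6214499  -0.13534015  0.18066664] [ 0.66769835 -0.09045392  0.20455597]
[264 183  17  17 203] [272.35960591 191.18226601] [0.63253617 0.17209352 0.19043165] [0.61014295 0.14963779 0.17899725] [0.65710505 0.19676389 0.20229109]
[314 182  16  16 200] [321.795 189.345] [0.63376221 0.02731832 0.19057483] [0.61133748 0.00594786 0.17845574] [0.65647861 0.05017262 0.19953397]
```

View pics/top1.png

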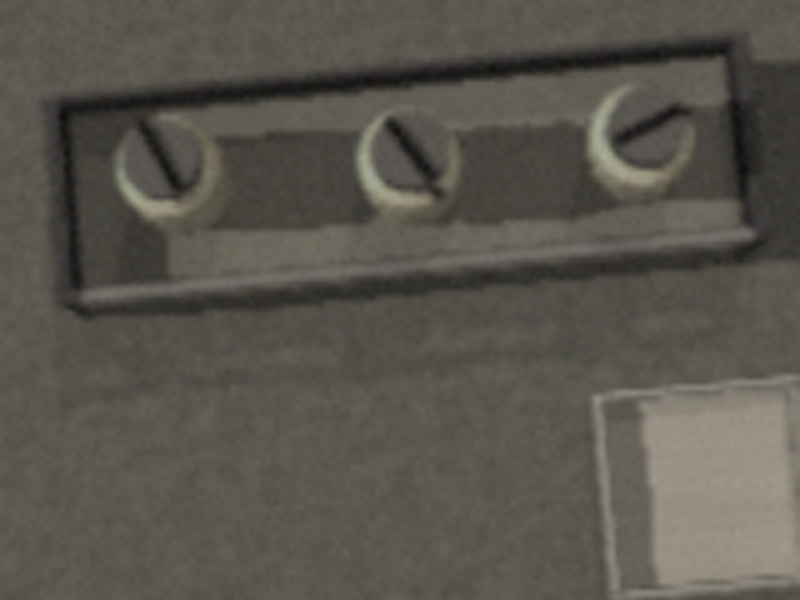

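Request:
{"name": "arm_command", "arguments": {"fingers": [-1,-1,-1,-1,-1,-1,-1,-1], "travel": [[0,0,-0.04],[0.02,0,-0.08],[0.55,-0.174,-0.08],[0.55,-0.174,-0.08],[0.55,-0.174,-0.08],[0.55,-0.174,-0.08],[0.55,-0.174,-0.08],[0.55,-0.174,-0.08]], "dr": [[0,0,0],[0,0,0],[0,0,0],[0,0,0],[0,0,0],[0,0,0],[0,0,0],[0,0,0]], "squeeze": 20}}

```text
time: 0.82
tool_pos: [0.409, -0.3134, 0.2721]
tool_rot: [-3.141, 0.0, 0.393]
contact_force: [0.4, -1.3, -0.6]
opening: 0.0916
grip_force: 0.0
```

```bash
cat >> h.py <<'E'
from scipy.spatial.transform import Rotation as Ro
def to(p,yaw=None):
    "tool-frame travel and turn to reach world TCP p, pointing down with given yaw (deg)"
    o=observe(); T=Ro.from_euler("xyz",o["tool_rot"])
    print("at",np.round(o["tool_pos"],4),"yaw",round(np.degrees(o["tool_rot"][2]),1),"t",round(o["time"],2),"q",np.round(o["qpos"],2))
    print("travel",np.round(T.inv().apply(np.array(p)-o["tool_pos"]),4))
    if yaw is not None: print("dr",np.round((T.inv()*Ro.from_euler("xyz",[np.pi,0,np.radians(yaw)])).as_rotvec(degrees=True),1))
E
python3 - <<'E'
from h import *
to([.644,-.113,.27])
X=np.load("X.npy")
c=read_camera("top")
for n,a,b,z in [("rail",255,220.6,.105),("rail",390,207,.105),("tray",381.5,257.5,.03),("reel",436,232,.058)]: print(n,pix2w(c,a,b,z))
for (u,v) in [(360,238),(401.5,235.5),(404,277),(362,280)]: print("tray corner",pix2w(c,u,v,.03))
E
```

```text
at [ 0.409  -0.3134  0.2721] yaw 22.5 t 0.82 q [-0.8   0.27  1.4  -0.    1.46  0.38]
travel [ 0.2938 -0.0952  0.0021]
rail [0.55506846 0.23600726 0.105     ]
rail [ 0.58514192 -0.18088166  0.105     ]
tray [ 0.43180413 -0.15609083  0.03      ]
reel [ 0.50660038 -0.32852044  0.058     ]
tray corner [ 0.49585612 -0.08979129  0.03      ]
tray corner [ 0.50004236 -0.22330966  0.03      ]
tray corner [ 0.36832764 -0.22487581  0.03      ]
tray corner [ 0.36272206 -0.09115495  0.03      ]
```

Request:
{"name": "arm_command", "arguments": {"fingers": [-1,-1,-1,-1,-1,-1,-1,-1], "travel": [[0.294,-0.095,0.002],[0.294,-0.095,0.002],[0.294,-0.095,0.002],[0.294,-0.095,0.002],[0.294,-0.095,0.002],[0.294,-0.095,0.002],[0.294,-0.095,0.002],[0.294,-0.095,0.002]], "dr": [[0,0,0],[0,0,0],[0,0,0],[0,0,0],[0,0,0],[0,0,0],[0,0,0],[0,0,0]]}}

```text
time: 1.53
tool_pos: [0.6457, -0.1108, 0.2689]
tool_rot: [-3.14, -0.0, 0.397]
contact_force: [-0.2, -0.2, -0.5]
opening: 0.0917
grip_force: 0.0
```

```bash
python3 - <<'E'
from h import *
to([.644,-.113,.168])
c=read_camera("wrist"); print(c["R"],c["t"],c["fx"],c["cx"],c["cy"])
cv2.imwrite("pics/w0.png",c["color"])
E
```

```text
at [ 0.6457 -0.1108  0.2689] yaw 22.7 t 1.53 q [-0.29  0.56  0.97  0.    1.61  0.89]
travel [-0.0025  0.0016  0.1008]
[[ 3.86305030e-01 -9.22370895e-01 -5.97299212e-04]
 [-8.79810521e-01 -3.68674287e-01  3.00021196e-01]
 [-2.76951028e-01 -1.15374187e-01 -9.53932348e-01]] [-0.35137062  0.46727297  0.62947199] 357.02674066984997 324.6254139255845 195.15055767839883
```

View pics/w0.png

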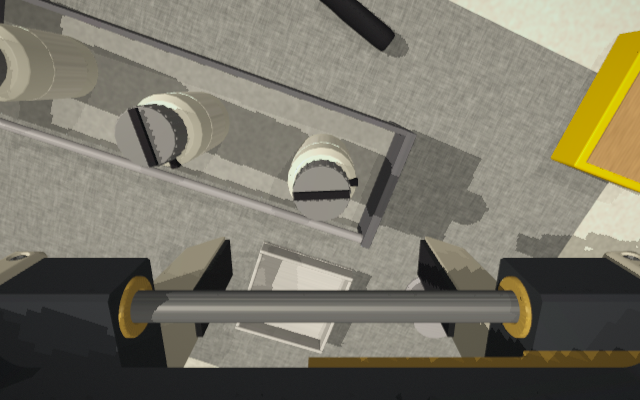

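The wrist view shows the right cap's top face centred near (322,192) with its nib at (353,182), and the middle cap near (146,136).

```bash
python3 - <<'E'
from h import *
c=read_camera("wrist")
for u,v in [(322,192),(293,192),(351,190),(322,162),(322,220),(146,136)]: print(u,v,pix2w(c,u,v,.190), pix2w(c,u,v))
for u,v in [(330,140),(250,110)]: print(pix2w(c,u,v))
to([.644,-.113,.168])
E
```

```text
322 192 [ 0.64515666 -0.10795141  0.19      ] [ 0.64530787 -0.10789296  0.19053163]
293 192 [ 0.6362769  -0.08685418  0.19      ] [ 0.63320402 -0.08716094  0.1803172 ]
351 190 [ 0.65553872 -0.12837236  0.19      ] [ 0.64745536 -0.13447754  0.15712634]
322 162 [ 0.66740754 -0.0986533   0.19      ] [ 0.66352649 -0.10010409  0.17077336]
322 220 [ 0.62330452 -0.1170829   0.19      ] [ 0.6232957  -0.11708637  0.18997585]
146 136 [0.63442198 0.03113208 0.19      ] [0.63563868 0.02960835 0.19375253]
[ 0.67293167 -0.10430125  0.09817598]
[ 0.66418886 -0.01391448  0.06111714]
at [ 0.6447 -0.1121  0.2684] yaw 22.8 t 1.63 q [-0.29  0.56  0.97  0.    1.61  0.88]
travel [-0.0009  0.0008  0.1004]
```

Request:
{"name": "arm_command", "arguments": {"fingers": [-1,-1,-1,-1,0,0.3,0.3,0.3], "travel": [[0.001,-0.002,0.04],[0.001,-0.002,0.08],[0.001,-0.002,0.1],[0.001,-0.002,0.1],[0.001,-0.002,0.1],[0.001,-0.002,0.1],[0.001,-0.002,0.1],[0.001,-0.002,0.1]], "dr": [[0,0,0],[0,0,0],[0,0,0],[0,0,0],[0,0,0],[0,0,0],[0,0,0],[0,0,0]], "squeeze": 15}}

```text
time: 2.3
tool_pos: [0.6442, -0.1131, 0.1725]
tool_rot: [3.139, -0.003, 0.392]
contact_force: [0.9, 0.8, 0.2]
opening: 0.0701
grip_force: 0.0
```

Request:
{"name": "arm_command", "arguments": {"fingers": [0.3,0.3,0.3,0.3,0.3,0.3,0.3,0.3], "travel": [[0,0,0],[0,0,0],[0,0,0],[0,0,0],[0,0,0],[0,0,0],[0,0,0],[0,0,0]], "dr": [[0,0,0],[0,0,0],[0,0,0],[0,0,0],[0,0,0],[0,0,0],[0,0,0],[0,0,0]]}}

```text
time: 2.97
tool_pos: [0.6433, -0.1126, 0.1701]
tool_rot: [-3.142, 0.0, 0.393]
contact_force: [-0.1, -0.2, 0.5]
opening: 0.0319
grip_force: 0.0
```

```bash
python3 - <<'E'
from h import *
to([.644,-.113,.168])
c=read_camera("wrist")
cv2.imwrite("pics/w1.png",c["color"])
E
```

```text
at [ 0.6433 -0.1126  0.1701] yaw 22.5 t 2.97 q [-0.29  0.6   1.17 -0.    1.37  0.89]
travel [0.0005 0.0007 0.0021]
```

View pics/w1.png

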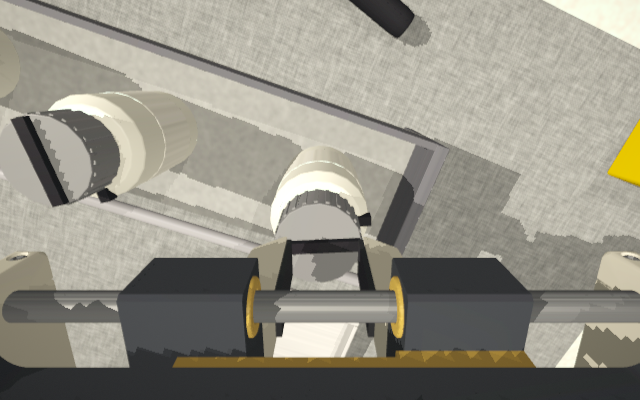

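```bash
python3 - <<'E'
from h import *
o=observe(); T=Ro.from_euler("xyz",o["tool_rot"])
c=read_camera("wrist")
for u,v in [(318,205),(318,215),(318,230),(318,245),(318,258),(325,275),(300,225),(340,225),(317,195),(315,180),(283,280),(283,250),(372,250),(372,320)]:
    p=pix2w(c,u,v); print(u,v,p.round(4),(T.inv().apply(p-o["tool_pos"])).round(4))
E
```

```text
318 205 [ 0.6633 -0.1005  0.1912] [ 0.0231 -0.0035 -0.0211]
318 215 [ 0.6582 -0.1026  0.1908] [ 0.0176 -0.0035 -0.0206]
318 230 [ 0.65   -0.1059  0.1896] [ 0.0088 -0.0036 -0.0194]
318 245 [ 0.644  -0.1084  0.1939] [ 0.0022 -0.0036 -0.0237]
318 258 [ 0.6357 -0.1118  0.1908] [-0.0068 -0.0037 -0.0206]
325 275 [ 0.6273 -0.1193  0.19  ] [-0.0174  0.0001 -0.0199]
300 225 [ 0.6495 -0.0961  0.1907] [ 0.012  -0.0128 -0.0205]
340 225 [ 0.657  -0.1154  0.1895] [ 0.0115  0.0078 -0.0194]
317 195 [ 0.6641 -0.0994  0.1779] [ 0.0242 -0.0042 -0.0078]
315 180 [ 0.666  -0.0969  0.1569] [ 0.0269 -0.0058  0.0132]
283 280 [ 0.645  -0.0941  0.2388] [ 0.0087 -0.0164 -0.0686]
283 250 [ 0.6466 -0.0911  0.2179] [ 0.0113 -0.0186 -0.0478]
372 250 [ 0.6619 -0.1273  0.2184] [ 0.0115  0.0207 -0.0482]
372 320 [ 0.6722 -0.1128  0.2873] [ 0.0266  0.0113 -0.1172]
```

```bash
python3 - <<'E'
from h import *
o=observe(); T=Ro.from_euler("xyz",o["tool_rot"])
c=read_camera("wrist")
for q in [(0,0,0),(0.0095,-.016,0),(.0095,.016,0),(-.0095,.016,0),(0,.016,-.019),(0.0095,.016,-.04)]:
    X=T.apply(q)+o["tool_pos"]; p=np.array(c["R"])@X+c["t"]; print(q,p[0]/p[2]*c["fx"]+c["cx"],p[1]/p[2]*c["fy"]+c["cy"])
print(o["opening"],o["grip_force"],o["contact_force"],o["torque"])
cv2.imwrite("pics/w2.png",cv2.resize(c["color"][170:345,220:420],None,fx=3.4,fy=3.4,interpolation=cv2.INTER_CUBIC))
E
```

```text
(0, 0, 0) 324.80724454666034 230.79539726264164
(0.0095, -0.016, 0) 296.82568149506693 215.45183302276567
(0.0095, 0.016, 0) 352.79438710522993 215.43724086748662
(-0.0095, 0.016, 0) 352.0230314610027 245.7190516020731
(0, 0.016, -0.019) 355.11143693431023 244.99039537973462
(0.0095, 0.016, -0.04) 359.3713445915635 245.9336771221325
0.03210941378879812 0.0 [ 0.21885718  0.7167876  -0.13995464] [-0.0353113   0.00393939 -0.00265967]
```

View pics/w2.png

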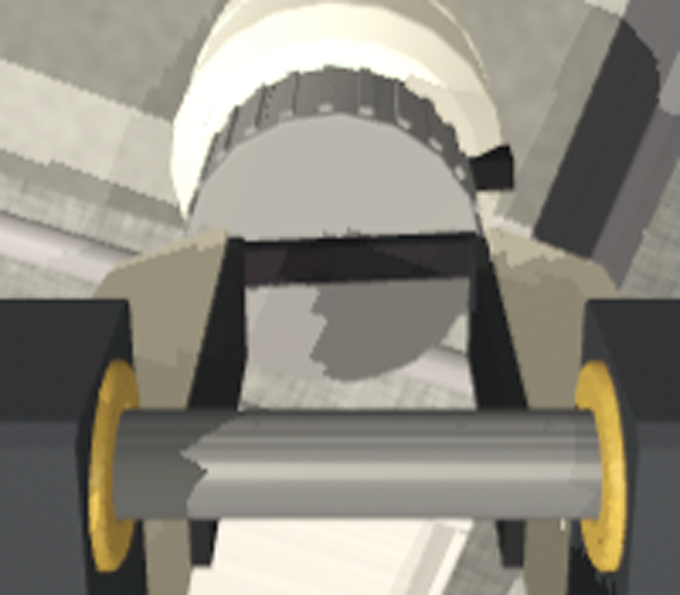

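```bash
python3 - <<'E'
from h import *
o=observe(); T=Ro.from_euler("xyz",o["tool_rot"])
c=read_camera("wrist")
for v in (232,236,240,244,248,254,262,275):
    print(v,[ (u,*(1e3*T.inv().apply(pix2w(c,u,v)-o["tool_pos"])).round(0).astype(int)) for u in (272,280,285,288,291,358,362,366,372,380)])
E
```

```text
232 [(272, np.int64(-48), np.int64(-48), np.int64(110)), (280, np.int64(8), np.int64(-23), np.int64(-21)), (285, np.int64(8), np.int64(-21), np.int64(-20)), (288, np.int64(8), np.int64(-19), np.int64(-20)), (291, np.int64(8), np.int64(-18), np.int64(-20)), (358, np.int64(8), np.int64(17), np.int64(-21)), (362, np.int64(-7), np.int64(23), np.int64(15)), (366, np.int64(82), np.int64(0), np.int64(-191)), (372, np.int64(-48), np.int64(43), np.int64(110)), (380, np.int64(-46), np.int64(50), np.int64(105))]
236 [(272, np.int64(-52), np.int64(-48), np.int64(109)), (280, np.int64(5), np.int64(-23), np.int64(-19)), (285, np.int64(6), np.int64(-21), np.int64(-21)), (288, np.int64(5), np.int64(-19), np.int64(-19)), (291, np.int64(5), np.int64(-18), np.int64(-19)), (358, np.int64(6), np.int64(17), np.int64(-20)), (362, np.int64(-11), np.int64(24), np.int64(17)), (366, np.int64(-52), np.int64(38), np.int64(110)), (372, np.int64(-53), np.int64(44), np.int64(111)), (380, np.int64(-48), np.int64(49), np.int64(100))]
240 [(272, np.int64(-83), np.int64(-58), np.int64(169)), (280, np.int64(12), np.int6
[... 2261 characters left out ...]
, np.int64(9), np.int64(16), np.int64(-55)), (366, np.int64(10), np.int64(17), np.int64(-56)), (372, np.int64(12), np.int64(19), np.int64(-60)), (380, np.int64(11), np.int64(23), np.int64(-58))]
275 [(272, np.int64(11), np.int64(-20), np.int64(-70)), (280, np.int64(10), np.int64(-18), np.int64(-67)), (285, np.int64(7), np.int64(-16), np.int64(-62)), (288, np.int64(2), np.int64(-16), np.int64(-52)), (291, np.int64(-6), np.int64(-16), np.int64(-40)), (358, np.int64(-6), np.int64(16), np.int64(-39)), (362, np.int64(3), np.int64(16), np.int64(-55)), (366, np.int64(9), np.int64(16), np.int64(-66)), (372, np.int64(11), np.int64(18), np.int64(-68)), (380, np.int64(11), np.int64(21), np.int64(-69))]
```

The fingers are closed at 32 mm just above the cap: the depth map puts their ends at tool z ≈ -35 mm, so the reported TCP lies 35 mm beyond the real fingertips. I'll account for that by opening and going 37 mm lower.

Request:
{"name": "arm_command", "arguments": {"fingers": [-0.6,-0.6,-0.6,-0.6,-0.6,-0.6,-0.6,-0.6], "travel": [[0,-0.003,0],[0,-0.003,0],[0,-0.003,0],[0,-0.003,0],[0,-0.003,0],[0,-0.003,0],[0,-0.003,0.015],[0,-0.003,0.037]], "dr": [[0,0,0],[0,0,0],[0,0,0],[0,0,0],[0,0,0],[0,0,0],[0,0,0],[0,0,0]]}}

```text
time: 3.83
tool_pos: [0.6438, -0.1103, 0.1353]
tool_rot: [3.138, -0.004, 0.393]
contact_force: [0.3, -0.3, -0.4]
opening: 0.0728
grip_force: 0.0
```

Request:
{"name": "arm_command", "arguments": {"fingers": [-0.6,0.2,0.2,0.2,0.2,0.2,0.2,0.2], "travel": [[0,0,0],[0,0,0],[0,0,0],[0,0,0],[0,0,0],[0,0,0],[0,0,0],[0,0,0]], "dr": [[0,0,0],[0,0,0],[0,0,0],[0,0,0],[0,0,0],[0,0,0],[0,0,0],[0,0,0]]}}

```text
time: 4.5
tool_pos: [0.6426, -0.1097, 0.1342]
tool_rot: [3.141, -0.001, 0.393]
contact_force: [0.5, 1.1, 4.2]
opening: 0.0458
grip_force: 15.0
```

Request:
{"name": "arm_command", "arguments": {"fingers": [0.2,0.2,0.2,0.2,0.2,0.2,0.2,0.2], "travel": [[0,0,0],[0,0,0],[0,0,0],[0,0,0],[0,0,0],[0,0,0],[0,0,0],[0,0,0]], "dr": [[0,0,7],[0,0,14],[0,0,21],[0,0,28],[0,0,35],[0,0,42],[0,0,46],[0,0,46]]}}

```text
time: 5.17
tool_pos: [0.6428, -0.1106, 0.1341]
tool_rot: [3.141, -0.002, -0.413]
contact_force: [0.6, -1.9, 4.5]
opening: 0.0458
grip_force: 15.0
```

```bash
python3 - <<'E'
from h import *
o=observe(); print(o["torque"],o["contact_force"])
to([.64,-.11,.133])
c=read_camera("wrist"); cv2.imwrite("pics/w3.png",c["color"])
E
```

```text
[-0.39472049  0.04279476 -0.04083653] [ 0.63404238 -1.85743365  4.51134167]
at [ 0.6428 -0.1106  0.1341] yaw -23.6 t 5.17 q [-0.29  0.62  1.23 -0.    1.29  1.7 ]
travel [-0.0028  0.0005  0.0011]
```

View pics/w3.png

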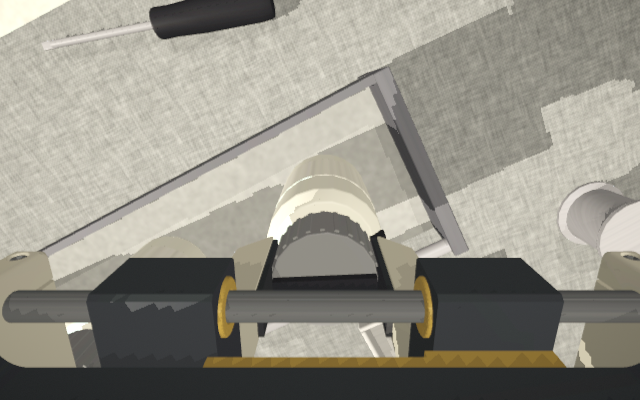

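Bar and nib turned together with the gripper (nib at (380,235), beside the bar's right end), so the right bottle looks sound. Next, the middle bottle.

Request:
{"name": "arm_command", "arguments": {"fingers": [-0.6,-0.6,-0.6,-0.6,-0.6,-0.6,-0.6,-0.6], "travel": [[0,0,0],[0,0,0],[0,0,0],[0,0,-0.02],[0,0,-0.06],[0,0,-0.1],[-0.02,-0.04,-0.1],[-0.04,-0.08,-0.1]], "dr": [[0,0,0],[0,0,0],[0,0,0],[0,0,0],[0,0,0],[0,0,0],[0,0,-7],[0,0,-14]]}}

```text
time: 5.88
tool_pos: [0.6389, -0.0277, 0.2358]
tool_rot: [-3.142, -0.005, -0.164]
contact_force: [0.8, -0.2, -0.9]
opening: 0.073
grip_force: 0.0
```

```bash
python3 - <<'E'
from h import *
to([.634,.030,.235],22)
E
```

```text
at [ 0.6389 -0.0277  0.2358] yaw -9.4 t 5.88 q [-0.16  0.53  1.1   0.    1.5   1.57]
travel [-0.0142 -0.0561  0.0008]
dr [  0.1  -0.3 -31.4]
```

Request:
{"name": "arm_command", "arguments": {"fingers": [-0.6,-0.6,-0.6,-0.6,-0.6,-0.6], "travel": [[-0.014,-0.04,0],[-0.014,-0.056,0],[-0.014,-0.056,0],[-0.014,-0.056,0],[-0.014,-0.056,0],[-0.014,-0.056,0]], "dr": [[0,0,-7],[0,0,-14],[0,0,-21],[0,0,-28],[0,0,-31],[0,0,-31]]}}

```text
time: 6.38
tool_pos: [0.6328, 0.0316, 0.2327]
tool_rot: [-3.141, 0.001, 0.379]
contact_force: [0.2, -0.3, 0.3]
opening: 0.0737
grip_force: 0.0
```

```bash
python3 - <<'E'
from h import *
to([.634,.030,.133],22)
c=read_camera("wrist")
R,t=np.array(c["R"]),np.array(c["t"])
H,W=c["z_map"].shape; uu,vv=np.meshgrid(np.arange(W),np.arange(H)); zm=c["z_map"]
P=np.stack([(uu-c["cx"])/c["fx"]*zm,(vv-c["cy"])/c["fy"]*zm,zm],-1); X=(P-t)@R
o=observe()
m=(abs(X[...,2]-.190)<.003)&(np.hypot(X[...,0]-o["tool_pos"][0],X[...,1]-o["tool_pos"][1])<.05)&(zm>0)
(x,y),r=cv2.minEnclosingCircle((X[m][:,:2]*1000).astype(np.float32)); print(x,y,r,m.sum(), vv[m].max())
E
```

```text
at [0.6328 0.0316 0.2327] yaw 21.7 t 6.38 q [-0.07  0.53  1.12  0.    1.49  1.12]
travel [0.0006 0.0019 0.0997]
dr [-0.   0.1 -0.3]
632.3933715820312 31.580982208251953 23.84390640258789 2766 237
```

Request:
{"name": "arm_command", "arguments": {"fingers": [-0.6,-0.6,-0.6,-0.6,-0.2,0.2,0.2,0.2], "travel": [[0,0,0.04],[0,0,0.08],[0,0,0.099],[0,0,0.099],[0,0,0.099],[0,0,0.099],[0,0,0.099],[0,0,0.099]], "dr": [[0,0,0],[0,0,0],[0,0,0],[0,0,0],[0,0,0],[0,0,0],[0,0,0],[0,0,0]]}}

```text
time: 7.1
tool_pos: [0.6342, 0.0309, 0.1363]
tool_rot: [3.14, -0.003, 0.375]
contact_force: [-0.4, -0.8, -0.2]
opening: 0.0515
grip_force: 0.0
```

Request:
{"name": "arm_command", "arguments": {"fingers": [0.2,0.2,0.2,0.2,0.2], "travel": [[0,0,0],[0,0,0],[0,0,0],[0,0,0],[0,0,0]], "dr": [[0,0,0],[0,0,0],[0,0,0],[0,0,0],[0,0,0]]}}

```text
time: 7.52
tool_pos: [0.6339, 0.0312, 0.1357]
tool_rot: [3.141, -0.002, 0.375]
contact_force: [-0.8, 1.6, 7.3]
opening: 0.0454
grip_force: 15.0
```

Request:
{"name": "arm_command", "arguments": {"fingers": [0.2,0.2,0.2,0.2,0.2,0.2,0.2,0.2], "travel": [[0,0,0],[0,0,0],[0,0,0],[0,0,0],[0,0,0],[0,0,0],[0,0,0],[0,0,0]], "dr": [[0,0,7],[0,0,14],[0,0,21],[0,0,28],[0,0,35],[0,0,42],[0,0,46],[0,0,46]]}}

```text
time: 8.18
tool_pos: [0.6336, 0.0305, 0.1356]
tool_rot: [3.141, -0.002, -0.431]
contact_force: [-2.2, 0.1, 7.3]
opening: 0.0456
grip_force: 15.0
```

Request:
{"name": "arm_command", "arguments": {"fingers": [-0.6,-0.6,-0.6,-0.6,-0.6,-0.6], "travel": [[0,0,0],[0,0,0],[0,0,0],[0,0,-0.02],[0,0,-0.06],[0,0,-0.1]], "dr": [[0,0,0],[0,0,0],[0,0,0],[0,0,0],[0,0,0],[0,0,0]]}}

```text
time: 8.68
tool_pos: [0.6319, 0.031, 0.2335]
tool_rot: [3.14, 0.004, -0.427]
contact_force: [1.0, 0.2, 0.5]
opening: 0.0729
grip_force: 0.0
```

```bash
python3 - <<'E'
from h import *
to([.6336,.1732,.235],22)
c=read_camera("wrist"); cv2.imwrite("pics/w4.png",c["color"])
E
```

```text
at [0.6319 0.031  0.2335] yaw -24.5 t 8.68 q [-0.07  0.53  1.12 -0.    1.5   1.93]
travel [-0.0574 -0.1301 -0.0015]
dr [ -0.    0.3 -46.5]
```

View pics/w4.png

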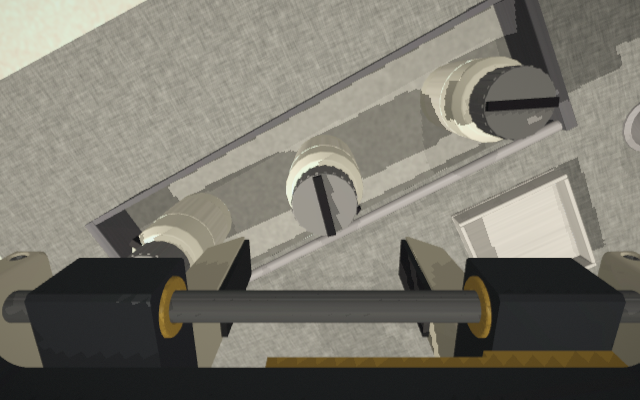

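Middle bottle: the bar now points to (332,235) and the nib to (358,209), about 45° apart, so this one is the loose cap. The third cap still needs its twist.

Request:
{"name": "arm_command", "arguments": {"fingers": [-0.6,-0.6,-0.6,-0.6,-0.6,-0.6,-0.6,-0.6], "travel": [[-0.014,-0.03,0],[-0.028,-0.065,0],[-0.043,-0.1,0],[-0.057,-0.13,0],[-0.057,-0.13,0],[-0.057,-0.13,0],[-0.057,-0.13,0],[-0.057,-0.13,0]], "dr": [[0,0,-7],[0,0,-14],[0,0,-21],[0,0,-28],[0,0,-35],[0,0,-42],[0,0,-46],[0,0,-46]]}}

```text
time: 9.4
tool_pos: [0.635, 0.1733, 0.2336]
tool_rot: [-3.142, 0.001, 0.379]
contact_force: [0.2, -0.8, -0.5]
opening: 0.0733
grip_force: 0.0
```

```bash
cat >> h.py <<'E'
def caps(n="wrist"):
    c=read_camera(n); o=observe()
    H,W=c["z_map"].shape; uu,vv=np.meshgrid(np.arange(W),np.arange(H)); zm=c["z_map"]
    P=np.stack([(uu-c["cx"])/c["fx"]*zm,(vv-c["cy"])/c["fy"]*zm,zm],-1); X=(P-np.array(c["t"]))@np.array(c["R"])
    m=(abs(X[...,2]-.190)<.003)&(np.hypot(X[...,0]-o["tool_pos"][0],X[...,1]-o["tool_pos"][1])<.05)&(zm>0)
    (x,y),r=cv2.minEnclosingCircle((X[m][:,:2]*1000).astype(np.float32)); print("cap",x,y,r)
    return np.array([x,y])/1e3
E
python3 - <<'E'
from h import *
p=caps(); to([*p,.134])
E
```

```text
cap 631.6049194335938 176.8824920654297 23.89729118347168
at [0.6351 0.1731 0.2337] yaw 21.4 t 9.45 q [ 0.15  0.58  1.03 -0.    1.53  1.35]
travel [-0.0018 -0.0048  0.0997]
```

Request:
{"name": "arm_command", "arguments": {"fingers": [-0.6,-0.6,-0.6,-0.6,-0.2,0.2,0.2,0.2], "travel": [[-0.002,-0.005,0.03],[-0.002,-0.005,0.07],[-0.002,-0.005,0.1],[-0.002,-0.005,0.1],[-0.002,-0.005,0.1],[-0.002,-0.005,0.1],[-0.002,-0.005,0.1],[-0.002,-0.005,0.1]], "dr": [[0,0,0],[0,0,0],[0,0,0],[0,0,0],[0,0,0],[0,0,0],[0,0,0],[0,0,0]]}}

```text
time: 10.12
tool_pos: [0.6328, 0.177, 0.1368]
tool_rot: [3.141, -0.004, 0.375]
contact_force: [-0.0, 0.5, -0.0]
opening: 0.0515
grip_force: 0.0
```

Request:
{"name": "arm_command", "arguments": {"fingers": [0.2,0.2,0.2,0.2,0.2], "travel": [[0,0,0],[0,0,0],[0,0,0],[0,0,0],[0,0,0]], "dr": [[0,0,0],[0,0,0],[0,0,0],[0,0,0],[0,0,0]]}}

```text
time: 10.53
tool_pos: [0.6324, 0.1771, 0.1361]
tool_rot: [3.141, -0.003, 0.375]
contact_force: [-0.5, 0.1, 6.7]
opening: 0.0456
grip_force: 15.0
```

Request:
{"name": "arm_command", "arguments": {"fingers": [0.2,0.2,0.2,0.2,0.2,0.2,0.2,0.2], "travel": [[0,0,0],[0,0,0],[0,0,0],[0,0,0],[0,0,0],[0,0,0],[0,0,0],[0,0,0]], "dr": [[0,0,7],[0,0,14],[0,0,21],[0,0,28],[0,0,35],[0,0,42],[0,0,46],[0,0,46]]}}

```text
time: 11.2
tool_pos: [0.6325, 0.1768, 0.1361]
tool_rot: [-3.14, -0.003, -0.432]
contact_force: [0.1, -0.8, 5.9]
opening: 0.0456
grip_force: 15.0
```

Request:
{"name": "arm_command", "arguments": {"fingers": [-0.6,-0.6,-0.6,-0.6,-0.6,-1,-1], "travel": [[0,0,0],[0,0,0],[0,0,0],[0,0,-0.02],[0,0,-0.06],[0,0,-0.1],[0,0,-0.1]], "dr": [[0,0,0],[0,0,0],[0,0,0],[0,0,0],[0,0,0],[0,0,0],[0,0,0]]}}

```text
time: 11.78
tool_pos: [0.6347, 0.1774, 0.2432]
tool_rot: [-3.134, -0.012, -0.427]
contact_force: [0.7, 0.1, 1.7]
opening: 0.082
grip_force: 0.0
```

```bash
python3 - <<'E'
from h import *
to([.6324,.0316,.240],4)
c=read_camera("wrist"); cv2.imwrite("pics/w5.png",c["color"])
E
```

```text
at [0.6347 0.1774 0.2432] yaw -24.5 t 11.78 q [ 0.16  0.57  1.03 -0.    1.53  2.15]
travel [0.0583 0.1337 0.0029]
dr [ -0.3  -0.8 -28.5]
```

View pics/w5.png

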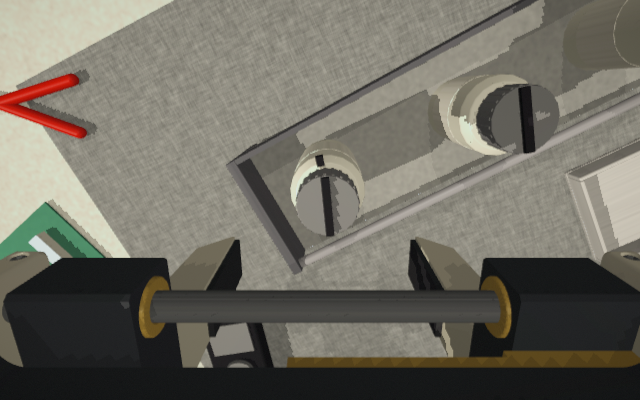

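Left bottle: nib (320,160) still lines up with its bar (325,178)-(330,235), so it is sound and the middle one is confirmed loose. I'll move over the middle bottle and check the gripper body's clearance.

Request:
{"name": "arm_command", "arguments": {"fingers": [-1,-1,-1,-1,-1,-1], "travel": [[0.015,0.035,0],[0.03,0.07,0],[0.044,0.1,0],[0.058,0.133,0],[0.058,0.133,0],[0.058,0.133,0]], "dr": [[0,0,-7],[0,0,-14],[0,0,-21],[0,0,-28],[0,0,-28],[0,0,-28]]}}

```text
time: 12.33
tool_pos: [0.6286, 0.0299, 0.2329]
tool_rot: [-3.141, 0.002, 0.057]
contact_force: [0.4, 1.3, 0.6]
opening: 0.0919
grip_force: 0.0
```

```bash
python3 - <<'E'
from h import *
p=caps(); to([*p,.098],4)
o=observe(); T=Ro.from_euler("xyz",o["tool_rot"]); c=read_camera("wrist")
for u,v in [(60,290),(60,350),(100,262),(560,262),(560,300),(300,305),(320,362),(320,385),(320,395),(200,375),(232,245),(415,245),(20,262)]:
    print(u,v,(1e3*T.inv().apply(pix2w(c,u,v)-o["tool_pos"])).round(0))
E
```

```text
cap 632.3993530273438 31.49217987060547 23.849653244018555
at [0.6287 0.0314 0.2331] yaw 3.3 t 12.38 q [-0.07  0.52  1.14  0.    1.49  1.44]
travel [0.004  0.0002 0.135 ]
dr [-0.   0.1 -0.7]
60 290 [  36.  -61. -120.]
60 350 [  23.  -62. -123.]
100 262 [  36.  -60. -106.]
560 262 [  36.   62. -106.]
560 300 [  36.   52. -122.]
300 305 [  30.   -6. -116.]
320 362 [  23.   -1. -127.]
320 385 [  25.   -1. -136.]
320 395 [  26.   -1. -139.]
200 375 [  26.  -25. -134.]
232 245 [-119. -120.  231.]
415 245 [-119.  118.  232.]
20 262 [  37.  -80. -107.]
```

Request:
{"name": "arm_command", "arguments": {"fingers": [-1,-1,-1,-1,-1,-1,-0.5,0], "travel": [[0.004,0,0.04],[0.004,0,0.08],[0.004,0,0.11],[0.004,0,0.125],[0.004,0,0.136],[0.004,0,0.136],[0.004,0,0.136],[0.004,0,0.136]], "dr": [[0,0,0],[0,0,0],[0,0,0],[0,0,0],[0,0,0],[0,0,0],[0,0,0],[0,0,0]], "squeeze": 35}}

```text
time: 13.1
tool_pos: [0.6342, 0.0325, 0.0998]
tool_rot: [3.141, -0.003, 0.062]
contact_force: [-0.2, 0.0, 0.2]
opening: 0.083
grip_force: 0.0
```

Request:
{"name": "arm_command", "arguments": {"fingers": [0,0,0,0,0,0], "travel": [[0,0,0],[0,0,0],[0,0,0],[0,0,0],[0,0,0],[0,0,0]], "dr": [[0,0,0],[0,0,0],[0,0,0],[0,0,0],[0,0,0],[0,0,0]]}}

```text
time: 13.6
tool_pos: [0.6337, 0.0318, 0.0991]
tool_rot: [3.141, -0.002, 0.061]
contact_force: [-0.2, -0.5, 5.1]
opening: 0.0612
grip_force: 35.0
```

Request:
{"name": "arm_command", "arguments": {"fingers": [0,0,0,0,0,0,0,0], "travel": [[0,0,-0.01],[0,0,-0.03],[0,0,-0.06],[0,0,-0.09],[0,0,-0.09],[0,0,-0.09],[-0.02,0,-0.09],[-0.05,0,-0.09]], "dr": [[0,0,0],[0,0,0],[0,0,0],[0,0,0],[0,0,0],[0,0,0],[0,0,0],[0,0,0]]}}

```text
time: 14.27
tool_pos: [0.5827, 0.029, 0.1854]
tool_rot: [-3.141, 0.003, 0.061]
contact_force: [-0.6, -0.0, -2.6]
opening: 0.0605
grip_force: 35.0
```

```bash
python3 - <<'E'
from h import *
to([.432,-.157,.189],0)
c=read_camera("scene"); cv2.imwrite("pics/s1.png",cv2.resize(c["color"][110:290,230:430],None,fx=3.2,fy=3.2))
E
```

```text
at [0.5827 0.029  0.1854] yaw 3.5 t 14.27 q [-0.08  0.46  1.37  0.    1.32  1.43]
travel [-0.1618  0.1764 -0.0031]
dr [-0.   0.2  3.5]
```

View pics/s1.png

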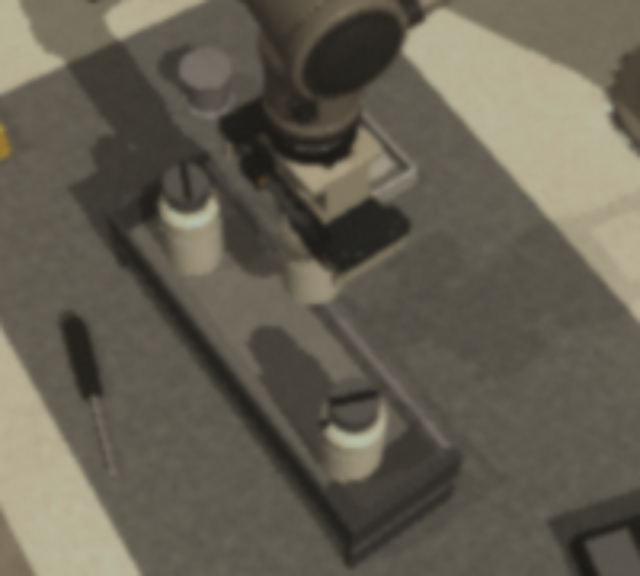

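The bottle hangs upright in the gripper at (312,275) and the other two stand at (190,215) and (352,430). On to the tray.

Request:
{"name": "arm_command", "arguments": {"fingers": [0,0,0,0,0,0,0,0], "travel": [[-0.03,0,-0.003],[-0.06,0.015,-0.003],[-0.085,0.045,-0.003],[-0.11,0.075,-0.003],[-0.13,0.105,-0.003],[-0.15,0.135,-0.003],[-0.162,0.165,-0.003],[-0.162,0.176,-0.003]], "dr": [[0,0,0],[0,0,0],[0,0,0],[0,0,0],[0,0,0],[0,0,0],[0,0,0],[0,0,0]]}}

```text
time: 14.98
tool_pos: [0.4293, -0.1591, 0.1899]
tool_rot: [-3.141, 0.004, 0.058]
contact_force: [-0.2, -0.6, -2.5]
opening: 0.0614
grip_force: 35.0
```

```bash
python3 - <<'E'
from h import *
to([.432,-.157,.045],4)
E
```

```text
at [ 0.4293 -0.1591  0.1899] yaw 3.3 t 14.98 q [-0.52  0.22  1.7  -0.    1.22  0.99]
travel [ 0.0034 -0.0019  0.1449]
dr [-0.   0.2 -0.7]
```

Request:
{"name": "arm_command", "arguments": {"fingers": [0,0,0,0,0,0,0,0], "travel": [[0.003,-0.002,0.02],[0.003,-0.002,0.055],[0.003,-0.002,0.09],[0.003,-0.002,0.115],[0.003,-0.002,0.128],[0.003,-0.002,0.134],[0.003,-0.002,0.138],[0.003,-0.002,0.141]], "dr": [[0,0,0],[0,0,0],[0,0,0],[0,0,0],[0,0,0],[0,0,0],[0,0,0],[0,0,0]]}}

```text
time: 15.65
tool_pos: [0.4353, -0.1543, 0.0499]
tool_rot: [-3.141, 0.0, 0.061]
contact_force: [0.1, 0.2, -2.0]
opening: 0.0607
grip_force: 35.0
```

Request:
{"name": "arm_command", "arguments": {"fingers": [0,0,0,0], "travel": [[0,0,0.001],[0,0,0.002],[0,0,0.003],[0,0,0.003]], "dr": [[0,0,0],[0,0,0],[0,0,0],[0,0,0]]}}

```text
time: 15.98
tool_pos: [0.4354, -0.1546, 0.0477]
tool_rot: [3.141, -0.001, 0.061]
contact_force: [-0.7, 0.0, -2.1]
opening: 0.0609
grip_force: 35.0
```

Request:
{"name": "arm_command", "arguments": {"fingers": [0,0,0,0,0,0], "travel": [[0,0,0.001],[0,0,0.002],[0,0,0.003],[0,0,0.004],[0,0,0.004],[0,0,0.004]], "dr": [[0,0,0],[0,0,0],[0,0,0],[0,0,0],[0,0,0],[0,0,0]]}}

```text
time: 16.48
tool_pos: [0.4355, -0.1546, 0.0441]
tool_rot: [3.141, -0.001, 0.061]
contact_force: [-2.8, 0.9, 7.2]
opening: 0.0611
grip_force: 35.0
```

Touched down (force changed from -2 to +7 N). Release and retreat straight up.

Request:
{"name": "arm_command", "arguments": {"fingers": [-0.4,-1,-1,-1,-1,-1,-1,-1], "travel": [[0,0,0],[0,0,0],[0,0,0],[0,0,0],[0,0,-0.01],[0,0,-0.04],[0,0,-0.08],[0,0,-0.12]], "dr": [[0,0,0],[0,0,0],[0,0,0],[0,0,0],[0,0,0],[0,0,0],[0,0,0],[0,0,0]]}}

```text
time: 17.15
tool_pos: [0.4343, -0.154, 0.164]
tool_rot: [-3.14, 0.002, 0.061]
contact_force: [2.3, -0.4, 0.6]
opening: 0.0918
grip_force: 0.0
```

Request:
{"name": "arm_command", "arguments": {"fingers": [-1,-1,-1,-1,-1], "travel": [[0,0,-0.04],[0,0,-0.06],[-0.01,0.03,-0.06],[-0.02,0.07,-0.06],[-0.02,0.07,-0.06]], "dr": [[0,0,0],[0,0,0],[0,0,0],[0,0,0],[0,0,0]]}}

```text
time: 17.57
tool_pos: [0.4187, -0.2309, 0.2236]
tool_rot: [3.138, -0.0, 0.058]
contact_force: [-0.2, 0.2, 0.6]
opening: 0.0921
grip_force: 0.0
```

```bash
python3 - <<'E'
from h import *
c=read_camera("scene"); cv2.imwrite("pics/s2.png",cv2.resize(c["color"][90:310,230:480],None,fx=2.7,fy=2.7))
E
```

```text
(no output)
```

View pics/s2.png

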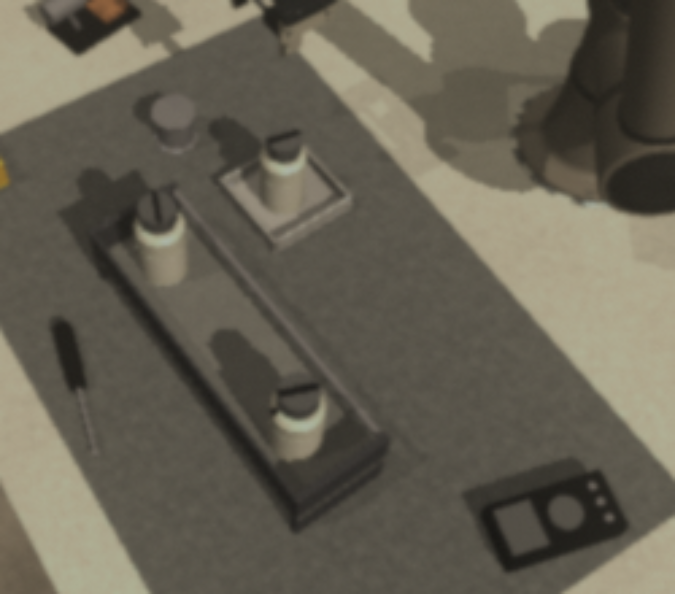

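The bottle stands upright in the tray at (284,175), the two sound ones stand on the shelf at (160,240) and (298,415), and the bystanders are untouched.

```bash
python3 -c "
from cell import *
print(hand_in())"
```

```text
the job is handed in; nothing more can be done
None
```

I twisted all three caps, found the middle bottle's cap loose, set that bottle upright in the rework tray, and handed the job in after about 18 s of robot time; the last picture shows the two sound bottles standing on the shelf and the meter, reel and screwdriver in place.

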